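Snap the toolbox shut and hold it up

ROBOT

A 7-joint arm with a two-finger parallel gripper is mounted at the origin on the work surface. World frame = base frame: x ahead of the robot, y to its left, z up, the work surface at z = 0. Lengths are in m, angles in degrees, forces in N, time in s.
With the tool pointing down it reaches from about 0.4 to 0.925 m from the base axis. Payload 4.1 kg.
Tool frame: the origin (TCP) lies at the very end of the fingers, on their centre line; the grasp point (between the pads) lies 19 mm behind it; z points along the fingers, y is the line along which they close (so a half turn about z gives the same grasp; the last joint's range is limited). The gripper opens to 85 mm and grips with 20 to 120 N. Pads are 22 mm wide; open, the fingers measure 114 mm over their backs; the gripper's body (76 mm by 85 mm) begins 54 mm behind the grasp point. The pads swing forward as they close: fully open they stand 13 mm farther back than shut.
Start: joints at [67.781, 22.827, 2.584, 88.041, -1.071, 69.15, -2.905], TCP at [0.185, -0.623, 0.205] pointing down, gripper open.
Joint ranges: [-161.44, 161.44], [-28.35, 127.94], [-78.24, 83.42], [0, 140.83], [-78.03, 258.03], [13.02, 114.36], [-168.23, 168.23]. Speed limits (degrees/s): [147.25, 147.25, 180, 180, 180, 180, 180].

INTERFACE

Orientations are given as a 3x3 rotation matrix whose columns are the frame's x, y, z axes.
In Python, from workcell import bot gives the robot as it stands.
- The arm moves only by the tool step_arm, never from a script. Its argument "targets" is a list of rows, each a list of 3 entries, a list of its own where there are three numbers: the closure, from -1 (fully open) to 1 (shut), then the shift along the tool's x, y, z in cm, then the turn, a rotation vector about the tool's x, y, z in degrees. In form: [[grip, [x, y, z], [ax, ay, az]], ...]. A call has exactly 8 rows; each row is the pose to reach, as a shift and turn from the pose commanded when the call began, along the tool's axes at that moment; what a row does not reach only later rows make up. A row lasts 1/12 s, in which the tool goes at most 41.7 mm and 7.16 degrees, less where a joint would pass 70% of its speed; a pose out of reach is approached as far as the arm can. A call with a gripper value outside its range is refused whole. The fingers move at their own pace and stop on an object; "newtons" is the grip in N (left out, the last holds). Time passes only in rows, so rows that repeat a pose let the fingers close, or fill a call up. It gives the time, the measured TCP pose, the force, the opening and the grip force at its end, in the units of the state.
- bot.observe(): the state, without advancing time (a new reading comes with each control period).
- bot.grab_frame(name): name is "scene" or "side" or "wrist"; returns (picture, depth): 400x640x3 uint8, blue, green, red; 400x640 float32, m along the optical axis (not along the pixel's ray), 0 where there is no reading.
- bot.calibration(name): a dict with "camera_matrix" (3x3 intrinsics, pixels), "world_from_camera" (4x4, takes a point from camera to world coordinates). Camera axes: x right, y down, z forward; pixel columns grow to the right and rows downward; lengths in m; the calibration is good to about 2 mm. The wrist camera is an equidistant fisheye: a pixel r from the principal point sees the ray r / f radians off the axis. A picture is of the moment at which its call begins: read the wrist's pose just before it. calibration takes no time and is no camera call; for the wrist camera it gives the pose at the moment of the call.
- bot.close_job(): hands the job in; it is judged then, once.
The state is a dict: "clock": time; "joint_positions": joint angles; "qd": joint speeds; "joint_efforts": joint torques, N m; "tool_pos": TCP position; "orientation": TCP orientation; "ft_force": force on the tool from outside, world axes, zero at the start; "wrist_torque": the same for the moment, N m; "opening": finger opening in m; "grasp_force": force on a finger pad.
Only numpy, scipy, OpenCV 4.12 (cv2) and the standard library are available. Lean on these libraries where they do the work, as an engineer would, in place of code of your own. Each camera call takes 0.05 s, during which the arm holds its last target. There are 200 camera calls.

TASK

The counter under the red toolbox has to be wiped. Close its lid and press it down at the front until the latch snaps and holds it shut; then take the toolbox by the handle on its lid, lift it straight up about 12 cm clear of the counter and finish holding it there in the gripper, level and still, without letting it go. Keep the toolbox upright throughout and do not push the other things on the counter about.

Things in the scene. Friction and masses are not known exactly. Their poses are not given: they have to be found in the camera images.
- toolbox_centre (a point): Centre of the red plastic toolbox's lower box (loose; 0.6 to 0.9 kg in all): 150 mm deep (x), 270 wide (y), 85 high, this point 42.5 mm above its underside. Axes go with the box: x from the front (latch side, roughly towards the robot) to the hinge side, z up. The shut lid has the same outline and its top is 120 mm above the underside. The latch sticks out 15 mm from mid-front.
- lid_hinge (a point): Middle of the hinge line, on the far upper edge of the lower box: 75 mm along +x and 42.5 mm above the box's centre point. Axes go with the lower box; the hinge line runs along y. The hinge is stiff: the lid stays at any angle it is left at, and takes 1 to 3 N at its front edge to swing.
- lid (a joint): Opening angle of the lid in rad: 0 is shut, it grows as the lid's front edge swings up and back (1.75 at most). It starts part open, 0.5 to 1.1.
- lid_front (a point): Point on the lid's outer (top) face, in the middle of its width, 22 mm from its front edge and 128 mm from the hinge line (35 mm above the hinge line when shut): a good place to press. Axes go with the lid: x from its front edge to the hinge, z out of the top face. Pressed here, the latch snaps at about 12 N and the lid then stops hard.
- latch (a joint): Travel in m of the sprung press-button latch in the middle of the box's front: 0 is sprung out, growing as it is pushed in (8 mm at most). The closing lid's catch bar pushes its bevelled nose in about 4 mm; it springs back to 0 once the lid is caught, and the lid then cannot rise. Pressing the button in would release the lid.
- handle (a point): Centre of the black handle bar fixed on the lid's top face, mid-lid: 18 mm thick along x, 16 high along z, 124 long along y (100 mm clear between its posts). Its axis is 38 mm above the lid's top face, leaving a 30 mm gap under the bar. Axes go with the lid; with the lid shut this point is right above the box's centre, 158 mm above the underside.
- socket_wrench: Bystander: steel ratchet socket wrench, 190 mm long, lying on the counter in front of the toolbox, up to 43 mm high at the socket. Origin on its underside, mid-length; x along it.
- silicone_ring: Bystander: flat dark silicone gasket ring, 88 mm across, 7 mm high, at one end of the toolbox. Origin at the centre of its underside.
- funnel: Bystander: orange plastic funnel standing mouth down, 112 mm across, 118 mm high, at one end of the toolbox. Origin at the centre of its underside.
- blender_jar: Bystander: glass blender jar upside down, 140 mm across with a side handle along its x, 215 mm high. Origin at the centre of its underside.
- mug: Bystander: white mug, 82 mm across, 92 mm high, behind the toolbox. Origin at the centre of its underside.
- coffee_jar: Bystander: amber glass jar with black cap, 72 mm across, 130 mm high. Origin at the centre of its underside.
- screwdriver: Bystander: screwdriver, 190 mm long, lying on the counter. Origin on its underside; x along it.

How it is judged:
By the outcome, as a careful person would: the job done as asked, in the order asked, and still so for the second after the job is handed in, while the arm keeps its last pose, push and grip.
It also fails if it takes over 54 s, if anything falls off the work surface, if the arm or the gripper's body presses on something with over 40 N, if the wrist force passes 120 N, or if a joint passes its speed limit or range.

## Working session

There is one attempt and no reset: what is moved stays moved. The work goes in short steps, Python scripts to look and compute and a tool call to move; the robot and the scene stay as the last step left them, time stands still between calls to the robot, and variables do not carry over. Pictures are saved under pics/ and viewed, at most 10 in all, crops included, and the job is handed in when it is done.

Besides the shell and the picture viewer there is one more tool, called after "Request:" as name(argument=value, ...) on one line, values as JSON. step_arm: Moves the arm, as the interface text tells. Its arguments: {"type":"object","properties":{"targets":{"type":"array","items":{"type":"array"}},"newtons":{"type":"number"}},"required":["targets"]}

```bash
mkdir -p pics; cat > h.py <<'E'
import numpy as np, cv2
from workcell import bot
def cloud(name):
    img,d=bot.grab_frame(name); c=bot.calibration(name); K=c["camera_matrix"]; T=np.array(c["world_from_camera"])
    v,u=np.mgrid[0:400,0:640]; K=np.array(K)
    P=np.stack([(u-K[0,2])/K[0,0]*d,(v-K[1,2])/K[1,1]*d,d],-1)@T[:3,:3].T+T[:3,3]
    P[d<=0]=np.nan
    return img,d,P
E
python3 - <<'E'
from h import *
np.set_printoptions(precision=3,suppress=True)
o=[]
for n in("scene","side"):
    img,d,P=cloud(n); o.append(img); np.savez(n,img=img,P=P)
    print(n,np.array(bot.calibration(n)["world_from_camera"]))
    hsv=cv2.cvtColor(img,cv2.COLOR_BGR2HSV)
    m=((hsv[...,0]<6)|(hsv[...,0]>174))&(hsv[...,1]>130)&(hsv[...,2]>50)&~np.isnan(P[...,0])
    Q=P[m]; print(m.sum(),Q.min(0),Q.max(0))
    cv2.imwrite(f"pics/{n}.png",img)
s=bot.observe(); print(s["tool_pos"],s["orientation"])
E
```

```text
scene [[ 0.466  0.549 -0.694  1.833]
 [ 0.885 -0.274  0.377 -0.628]
 [ 0.017 -0.79  -0.613  1.23 ]
 [ 0.     0.     0.     1.   ]]
4942 [ 0.325 -0.4   -0.006] [0.641 0.136 0.22 ]
side [[-0.997 -0.055  0.045  0.494]
 [-0.07   0.663 -0.745  0.937]
 [ 0.011 -0.746 -0.665  0.85 ]
 [ 0.     0.     0.     1.   ]]
4138 [ 0.322 -0.386 -0.003] [0.656 0.08  0.217]
[ 0.185 -0.622  0.204] [[ 0.959  0.285 -0.001]
 [ 0.285 -0.959  0.002]
 [-0.    -0.002 -1.   ]]
```

View pics/scene.png

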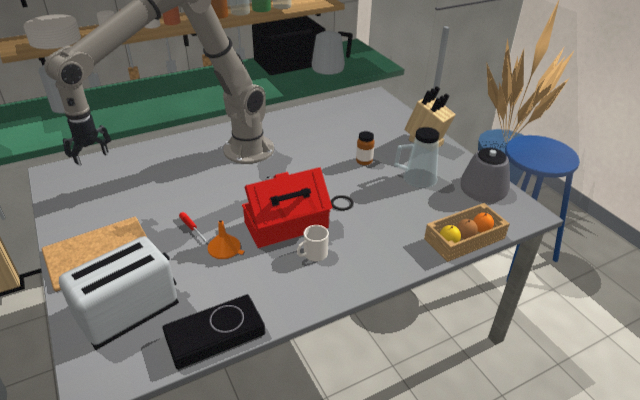

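View pics/side.png

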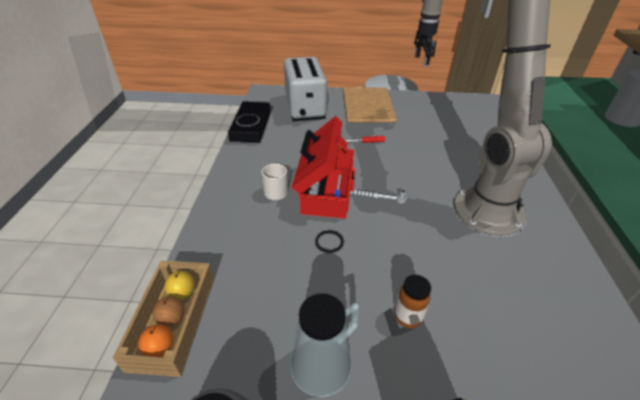

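The scene view shows the red toolbox around (287,208) with its lid part open, the funnel at (225,242), the mug at (315,244) and the ring at (342,203). The side view shows its lid at (320,160), open towards the robot, and the wrench in front at (375,195).

```bash
python3 - <<'E'
from h import *
np.set_printoptions(precision=3,suppress=True)
A=[]
for n in("scene","side"):
    z=np.load(n+".npz"); img,P=z["img"],z["P"]
    hsv=cv2.cvtColor(img,cv2.COLOR_BGR2HSV)
    m=(((hsv[...,0]<6)|(hsv[...,0]>174))&(hsv[...,1]>130)&(hsv[...,2]>50)).astype(np.uint8)
    k,l,st,_=cv2.connectedComponentsWithStats(m); b=1+st[1:,4].argmax()
    mm=cv2.erode((l==b).astype(np.uint8),np.ones((3,3)))>0
    Q=P[mm&~np.isnan(P[...,0])]; A.append(Q); print(n,len(Q),Q.min(0),Q.max(0))
    L=Q[(Q[:,2]<.075)&(Q[:,2]>.008)]; r=cv2.minAreaRect(L[:,:2].astype(np.float32)*1000); print("low rect",r,cv2.boxPoints(r))
    # dominant planes by RANSAC
    rng=np.random.default_rng(0);R=Q.copy()
    for i in range(4):
        best=None
        for _ in range(500):
            a=R[rng.choice(len(R),3,False)];nn=np.cross(a[1]-a[0],a[2]-a[0]);q=np.linalg.norm(nn)
            if q<1e-5: continue
            nn/=q;inl=abs((R-a[0])@nn)<.003
            if best is None or inl.sum()>best.sum(): best=inl
        S=R[best];c=S.mean(0);nn=np.linalg.svd(S-c,full_matrices=False)[2][2]
        print("plane",best.sum(),nn,"c",c,S.min(0),S.max(0)); R=R[~best]
        if len(R)<100:break
    dk=(hsv[...,2]<45)&~np.isnan(P[...,0]); 
    H=P[dk]; H=H[(abs(H[:,0]-.55)<.15)&(abs(H[:,1]+.12)<.2)&(H[:,2]>.1)]; print("dark",len(H),H.mean(0),H.min(0),H.max(0))
E
```

```text
scene 4324 [ 0.446 -0.206  0.   ] [0.641 0.068 0.219]
low rect ((586.194091796875, -98.77970886230469), (294.4100646972656, 150.34808349609375), 55.49626159667969) [[ 440.858 -177.507]
 [ 564.758 -262.673]
 [ 731.53   -20.053]
 [ 607.63    65.113]]
plane 1493 [-0.707  0.034 -0.707] c [ 0.582 -0.078  0.16 ] [ 0.525 -0.205  0.107] [0.638 0.064 0.216]
plane 747 [ 0.709 -0.038  0.704] c [ 0.584 -0.063  0.165] [ 0.528 -0.204  0.112] [0.641 0.06  0.219]
plane 690 [-0.997  0.069  0.023] c [ 0.607 -0.085  0.053] [ 0.596 -0.206  0.002] [0.62  0.059 0.144]
plane 426 [-0.71   0.037 -0.703] c [ 0.575 -0.092  0.159] [ 0.519 -0.206  0.104] [0.633 0.064 0.211]
dark 205 [ 0.607 -0.079  0.187] [ 0.57  -0.135  0.153] [ 0.624 -0.005  0.203]
side 3472 [ 0.449 -0.199 -0.003] [0.633 0.08  0.217]
low rect ((520.4386596679688, -60.149688720703125), (286.5641174316406, 150.1829833984375), 81.30326080322266) [[ 424.546 -190.43 ]
 [ 573.002 -213.139]
 [ 616.332   70.131]
 [ 467.875   92.839]]
plane 1149 [-0.053 -0.999 -0.004] c [0.55  0.071 0.084] [0.465 0.064 0.003] [0.633 0.077 0.215]
plane 923 [ 0.706 -0.043  0.707] c [ 0.568 -0.037  0.175] [ 0.517 -0.175  0.116] [0.632 0.074 0.217]
plane 416 [-0.001  0.002 -1.   ] c [ 0.5   -0.106  0.003] [ 0.456 -0.195 -0.001] [0.585 0.07  0.005]
plane 306 [-0.7    0.041  0.713] c [ 0.515 -0.035  0.203] [ 0.501 -0.179  0.19 ] [0.532 0.075 0.214]
dark 183 [ 0.597 -0.054  0.187] [ 0.571 -0.122  0.158] [0.614 0.    0.202]
```

```bash
cat >> h.py <<'E'
from scipy.spatial.transform import Rotation as Ro
np.set_printoptions(precision=2,suppress=True)
YAW=np.radians(-3.4)
U=np.array([np.cos(YAW),np.sin(YAW),0]);V=np.array([-np.sin(YAW),np.cos(YAW),0]);Z=np.array([0,0,1.])
RT=np.stack([V,U,-Z],1); UC,VC,HU=.536,-.033,.611
def rel(pts):  # pts (u,v,z): rows relative to the current pose
    s=bot.observe(); R=np.array(s["orientation"]); p=np.array(s["tool_pos"])
    print("now uvz cm",100*np.array([p@U,p@V,p[2]]),"F",np.array(s["ft_force"]),"t",s["clock"],"open",s["opening"],s["grasp_force"])
    for q in pts: print(100*R.T@(q[0]*U+q[1]*V+q[2]*Z-p))
    print("turn",np.degrees(Ro.from_matrix(R.T@RT).as_rotvec()))
E
python3 -c "
from h import *
rel([(.56,-.033,.33)])"
```

```text
now uvz cm [ 22.16 -61.04  20.4 ] F [ 0.03  0.35 -0.44] t 0.1 open 0.08560450167058964 0.0
[ 51.52 -42.75 -12.53]
turn [ -0.09  -0.06 -70.05]
```

Request:
step_arm(targets=[[1, [2, -2, -4], [0, 0, -5]], [1, [4, -4, -7], [0, 0, -10]], [1, [6.5, -6, -9], [0, 0, -15]], [1, [9, -8, -10.5], [0, 0, -20]], [1, [12, -10, -12], [0, 0, -25]], [1, [14.5, -12, -12.5], [0, 0, -30]], [1, [17, -14, -12.5], [0, 0, -35]], [1, [19.5, -16.2, -12.5], [0, 0, -40]]], newtons=40)

```text
clock: 0.77
tool_pos: [0.3267, -0.411, 0.3303]
orientation: [[0.548, 0.837, 0.0], [0.837, -0.548, -0.001], [-0.0, 0.001, -1.0]]
ft_force: [0.9, -0.2, -0.3]
opening: -0.0002
grasp_force: 0.0
```

```bash
python3 -c "
from h import *
rel([(.56,-.033,.33)])"
```

```text
now uvz cm [ 35.05 -39.09  33.03] F [ 0.91 -0.22 -0.26] t 0.7667 open -0.0001765098824879809 0.0
[41.47  0.39  0.01]
turn [  0.04   0.04 -29.81]
```

Request:
step_arm(targets=[[1, [3.5, 0, 0], [0, 0, -4]], [1, [7, 0, 0], [0, 0, -8]], [1, [10.5, 0.1, 0], [0, 0, -12]], [1, [14, 0.1, 0], [0, 0, -16]], [1, [17.5, 0.2, 0], [0, 0, -20]], [1, [21, 0.2, 0], [0, 0, -24]], [1, [24.5, 0.2, 0], [0, 0, -28]], [1, [28, 0.3, 0], [0, 0, -29.8]]])

```text
clock: 1.43
tool_pos: [0.483, -0.1787, 0.3298]
orientation: [[0.061, 0.998, -0.001], [0.998, -0.061, -0.0], [-0.0, -0.001, -1.0]]
ft_force: [0.2, -0.6, 0.2]
opening: 0.0
grasp_force: 0.0
```

```bash
python3 -c "
from h import *
rel([(.56,-.033,.30),(.56,-.033,.24)])"
```

```text
now uvz cm [ 49.28 -14.97  32.98] F [ 0.24 -0.63  0.18] t 1.4333 open 4.415565712112509e-05 0.0
[11.68  6.71  2.97]
[11.68  6.71  8.97]
turn [-0.03  0.02 -0.1 ]
```

Request:
step_arm(targets=[[1, [3, 1.7, 0], [0, 0, 0]], [1, [6, 3.4, 0], [0, 0, 0]], [1, [9, 5, 1], [0, 0, 0]], [1, [11.7, 6.7, 3], [0, 0, 0]], [1, [11.7, 6.7, 5], [0, 0, 0]], [1, [11.7, 6.7, 7], [0, 0, 0]], [1, [11.7, 6.7, 9], [0, 0, 0]], [1, [11.7, 6.7, 9], [0, 0, 0]]])

```text
clock: 2.1
tool_pos: [0.5538, -0.0677, 0.2353]
orientation: [[0.063, 0.998, -0.009], [0.998, -0.063, 0.001], [0.0, -0.009, -1.0]]
ft_force: [-0.6, -0.7, -0.5]
opening: 0.0001
grasp_force: 0.0
```

```bash
python3 -c "
from h import *
P=[]
for t in (.8,.7,.6,.5,.4,.3,.2,.15,.1,.05,0):
    P.append((HU-.128*np.cos(t)+.035*np.sin(t)+.012*np.sin(t),VC,.085+.128*np.sin(t)+.035*np.cos(t)))
rel(P)"
```

```text
now uvz cm [55.69 -3.47 23.53] F [-0.61 -0.69 -0.52] t 2.1 open 5.881127001093526e-05 0.0
[ 0.17 -0.1   3.41]
[ 0.17 -1.31  4.12]
[ 0.16 -2.45  4.94]
[ 0.16 -3.51  5.85]
[ 0.15 -4.48  6.86]
[ 0.15 -5.35  7.95]
[ 0.15 -6.11  9.11]
[ 0.15 -6.45  9.71]
[ 0.14 -6.76 10.33]
[ 0.14 -7.04 10.96]
[ 0.14 -7.28 11.6 ]
turn [-0.52 -0.02 -0.22]
```

Request:
step_arm(targets=[[1, [0.1, 0, 2], [0, 0, 0]], [1, [0.1, -0.1, 3.4], [0, 0, 0]], [1, [0.1, -1.3, 4.2], [0, 0, 0]], [1, [0.1, -2.4, 5], [0, 0, 0]], [1, [0.1, -3.5, 5.9], [0, 0, 0]], [1, [0.1, -4.5, 6.9], [0, 0, 0]], [1, [0.1, -5.3, 8], [0, 0, 0]], [1, [0.1, -5.6, 8.5], [0, 0, 0]]])

```text
clock: 2.77
tool_pos: [0.4996, -0.0635, 0.1549]
orientation: [[0.064, 0.998, -0.002], [0.998, -0.064, -0.001], [-0.001, -0.002, -1.0]]
ft_force: [0.5, -0.4, 0.9]
opening: 0.0001
grasp_force: 0.0
```

```bash
python3 -c "
from h import *
P=[]
for t in (.2,.1,.05,0):
    P.append((HU-.128*np.cos(t)+.035*np.sin(t)+.012*np.sin(t),VC,.085+.128*np.sin(t)+.035*np.cos(t)))
rel(P)
img,d,P=cloud('side'); cv2.imwrite('pics/side2.png',cv2.resize(img[80:260,220:480],None,fx=2.5,fy=2.5))"
```

```text
now uvz cm [50.25 -3.38 15.49] F [ 0.49 -0.4   0.86] t 2.7667 open 9.61453889834465e-05 0.0
[ 0.07 -0.76  1.02]
[ 0.07 -1.41  2.23]
[ 0.07 -1.69  2.86]
[ 0.07 -1.94  3.49]
turn [-0.1   0.05 -0.28]
```

View pics/side2.png

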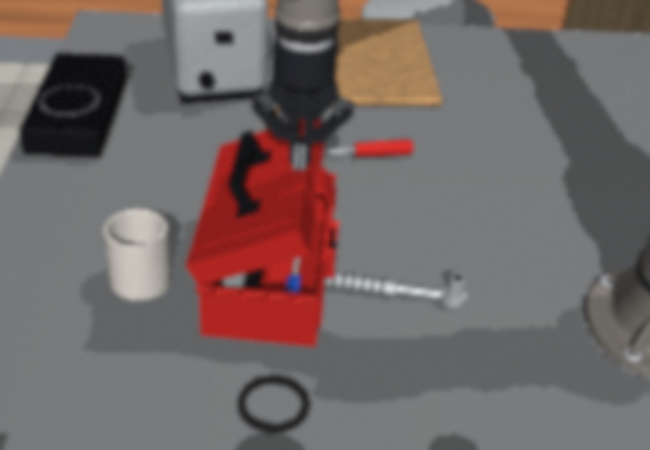

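The lid is nearly closed, with the fingertips on its front at (300,155).

Request:
step_arm(targets=[[1, [0, -0.4, 0.5], [0, 0, 0]], [1, [0, -0.8, 1], [0, 0, 0]], [1, [0, -1.1, 1.6], [0, 0, 0]], [1, [0, -1.4, 2.2], [0, 0, 0]], [1, [0, -1.6, 2.6], [0, 0, 0]], [1, [0, -1.8, 2.9], [0, 0, 0]], [1, [0, -1.8, 3.1], [0, 0, 0]], [1, [0, -1.8, 3.1], [0, 0, 0]]])

```text
clock: 3.48
tool_pos: [0.4829, -0.062, 0.1235]
orientation: [[0.064, 0.998, -0.001], [0.998, -0.064, 0.0], [0.0, -0.001, -1.0]]
ft_force: [1.2, 0.6, 0.5]
opening: 0.0
grasp_force: 0.0
```

Request:
step_arm(targets=[[1, [0, 0, 0.1], [0, 0, 0]], [1, [0, 0, 0.1], [0, 0, 0]], [1, [0, 0, 0.2], [0, 0, 0]], [1, [0, 0, 0.2], [0, 0, 0]], [1, [0, 0, 0.3], [0, 0, 0]], [1, [0, 0, 0.3], [0, 0, 0]], [1, [0, 0, 0.4], [0, 0, 0]], [1, [0, 0, 0.4], [0, 0, 0]]])

```text
clock: 4.15
tool_pos: [0.4832, -0.0621, 0.1199]
orientation: [[0.064, 0.998, -0.0], [0.998, -0.064, -0.0], [-0.0, -0.0, -1.0]]
ft_force: [0.1, 0.5, 0.6]
opening: -0.0004
grasp_force: 0.1
```

Request:
step_arm(targets=[[1, [0, 0, 0.1], [0, 0, 0]], [1, [0, 0, 0.1], [0, 0, 0]], [1, [0, 0, 0.2], [0, 0, 0]], [1, [0, 0, 0.2], [0, 0, 0]], [1, [0, 0, 0.2], [0, 0, 0]], [1, [0, 0, 0.3], [0, 0, 0]], [1, [0, 0, 0.3], [0, 0, 0]], [1, [0, 0, 0.3], [0, 0, 0]]])

```text
clock: 4.82
tool_pos: [0.4833, -0.0621, 0.1169]
orientation: [[0.064, 0.998, -0.0], [0.998, -0.064, -0.0], [-0.0, -0.0, -1.0]]
ft_force: [-0.2, 0.3, 1.4]
opening: 0.0002
grasp_force: 0.0
```

```bash
python3 -c "
from h import *
rel([])
img,d,P=cloud('side'); cv2.imwrite('pics/side3.png',cv2.resize(img[80:260,220:480],None,fx=2.5,fy=2.5))
h=cv2.cvtColor(img,cv2.COLOR_BGR2HSV);m=((h[...,0]<6)|(h[...,0]>174))&(h[...,1]>130)&(P[...,2]>.09)&(P[...,0]>.4)
Q=P[m];c=np.median(Q,0);u=Q@U;t=Q[:,2]
for a in np.arange(.44,.62,.02):
  k=(u>a)&(u<a+.02)&(Q@V<.09); print(a,k.sum(),np.round(np.median(t[k]),4) if k.sum() else '')
"
```

```text
now uvz cm [48.61 -3.33 11.69] F [-0.18  0.25  1.43] t 4.8167 open 0.00015434964284290548 0.0
turn [-0.    0.   -0.25]
0.44 42 0.124
0.46 207 0.1417
0.48000000000000004 166 0.1406
0.5 228 0.1368
0.52 245 0.134
0.54 146 0.1318
0.56 234 0.1265
0.5800000000000001 263 0.123
0.6000000000000001 200 0.12
```

View pics/side3.png

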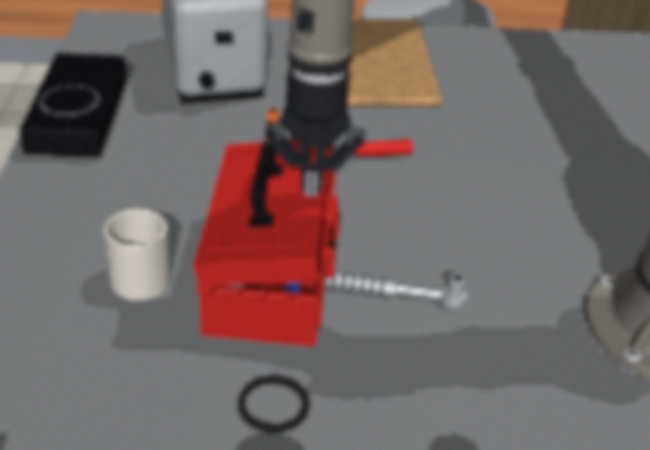

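The lid is still slightly ajar (gap at (265,287)) and the fingertip is at (312,190). The gripper's knuckles look close to the handle at (268,150), so I'll check heights around the tip.

```bash
python3 -c "
from h import *
img,d,P=cloud('side'); 
for r in range(140,172,2):
  print(r,[ (int(P[r,c]@U*1000),int(P[r,c]@V*1000),int(P[r,c,2]*1000),tuple(int(x) for x in img[r,c])) for c in (341,345,348)])
img,d,P=cloud('scene'); cv2.imwrite('pics/sc3.png',cv2.resize(img[100:270,200:370],None,fx=3.5,fy=3.5))
"
```

```text
140 [(496, -16, 214, (39, 36, 38)), (490, -130, 141, (27, 26, 91)), (475, -16, 216, (40, 36, 38))]
142 [(496, -15, 207, (39, 34, 33)), (489, -120, 140, (31, 32, 97)), (475, -20, 206, (43, 38, 39))]
144 [(496, -17, 199, (40, 37, 35)), (488, -105, 141, (36, 34, 90)), (474, -20, 199, (42, 38, 36))]
146 [(496, -20, 189, (42, 39, 39)), (484, -36, 179, (41, 37, 45)), (474, -20, 191, (41, 37, 35))]Traceback (most recent call last):
  File "<string>", line 5, in <module>
    print(r,[ (int(P[r,c]@U*1000),int(P[r,c]@V*1000),int(P[r,c,2]*1000),tuple(int(x) for x in img[r,c])) for c in (341,345,348)])
               ~~~^^^^^^^^^^^^^^^
ValueError: cannot convert float NaN to integer
```

```bash
python3 -c "
from h import *
img,d,P=cloud('side'); 
for r in range(146,176,2):
  print(r,[ str(np.round(np.array([P[r,c]@U,P[r,c]@V,P[r,c,2]])*1000))+str(img[r,c]) for c in (341,344,347)])
for n in ('side','scene'):
  img,d,P=cloud(n)
  h=cv2.cvtColor(img,cv2.COLOR_BGR2HSV);m=((h[...,0]<6)|(h[...,0]>174))&(h[...,1]>130)&(P[...,2]>.1)&(P[...,0]>.4)
  Q=P[m];q=np.stack([Q@U,Q@V,Q[:,2]],1)
  q=q[(q[:,1]>-.15)&(q[:,1]<.08)&(q[:,0]>.475)&(q[:,0]<.60)]
  A=np.c_[q[:,:2],np.ones(len(q))];s=np.linalg.lstsq(A,q[:,2],rcond=None)[0];e=abs(A@s-q[:,2])<.006
  s=np.linalg.lstsq(A[e],q[e,2],rcond=None)[0];print(n,s,'at tip',s@[.486,-.033,1],e.sum())
  print(np.round([[np.median(q[(abs(q[:,0]-a)<.01)&(abs(q[:,1]-b)<.01),2])*1000 for a in (.485,.51,.57)] for b in (-.13,-.08,-.03,.02,.06)]))
cv2.imwrite('pics/sc3.png',cv2.resize(img[100:270,200:370],None,fx=3.5,fy=3.5))
"
```

```text
146 ['[496. -22. 188.][42 38 40]', '[487. -21. 190.][40 37 42]', '[477. -18. 193.][43 39 37]']
148 ['[496. -25. 179.][48 44 64]', '[487. -27. 179.][77 74 72]', '[477. -21. 183.][57 54 53]']
150 ['[496. -27. 170.][66 63 87]', '[486. -18. 177.][114 111 109]', '[477. -27. 172.][80 77 77]']
152 ['[495. -25. 164.][70 68 88]', '[486. -24. 165.][116 113 110]', '[476. -26. 165.][83 80 83]']
154 ['[495. -23. 158.][74 71 87]', '[485. -22. 160.][116 113 110]', '[476. -24. 159.][75 72 83]']
156 ['[496. -42. 137.][ 76  75 131]', '[485. -24. 150.][114 110 111]', '[476. -28. 149.][ 64  63 111]']
158 ['[494. -26. 140.][ 52  53 149]', '[485. -28. 140.][ 80  79 131]', '[475. -28. 141.][ 46  47 145]']
160 ['[493. -16. 139.][ 30  31 151]', '[484. -17. 139.][ 30  32 149]', '[474. -15. 142.][ 28  31 149]']
162 ['[492.  -5. 140.][ 28  32 152]', '[483.  -3. 142.][ 31  35 158]', '[473.  -5. 141.][ 30  34 154]']
164 ['[491.   7. 141.][ 32  36 168]', '[482.   6. 141.][ 34  37 178]', '[473.   4. 140.][ 32  35 172]']
166 ['[490.  16. 140.][ 30  35 164]', '[481.  19. 143.][ 31  35 162]', '[472.  15. 141.][ 30  33 156]']
168 ['[490.  26. 139.][ 29  32 151]', '[480.  28. 142.][ 28  31 150]', '[471.  29. 144.][ 29  32 141]']
170 ['[489.  36. 140.][ 28  32 150]', '[479.  38. 142.][ 29  32 151]', '[470.  39. 144.][ 26  29 137]']
172 ['[488.  50. 142.][ 29  32 150]', '[478.  48. 142.][ 28  31 150]', '[469.  54. 147.][ 24  29 133]']
174 ['[487.  59. 142.][ 27  31 150]', '[477.  61. 144.][ 30  32 151]', '[469.  58. 143.][ 24  27 127]']
side [-0.17  0.    0.23] at tip 0.14147491862307743 1075
[[140. 140. 126.]
 [ nan 137. 126.]
 [143. 137. 127.]
 [141. 137. 127.]
 [141. 137. 127.]]
scene [-0.17  0.    0.22] at tip 0.14243560148950044 1281
[[143. 138. 128.]
 [140. 138. 128.]
 [141. 146. 127.]
 [141.  nan 127.]
 [142. 138. 127.]]
  return _methods._mean(a, axis=axis, dtype=dtype,
  ret = ret.dtype.type(ret / rcount)
```

View pics/sc3.png

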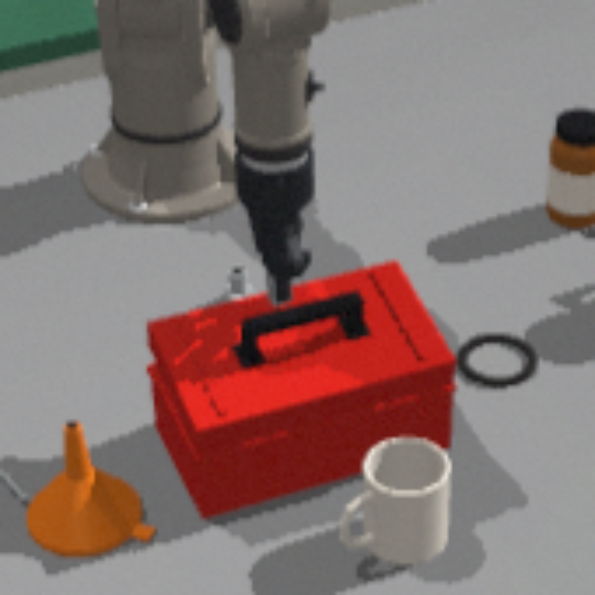

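The camera puts the lid at z≈0.14 under the tip, while the TCP reads 0.117. The lid is about 0.17 rad open and the fingertip looks clear of the handle. I'll shift 1 cm forward for clearance and keep pressing while watching the force.

Request:
step_arm(targets=[[1, [0, 0, -0.5], [0, 0, 0]], [1, [0, -0.5, -0.5], [0, 0, 0]], [1, [0, -1, -0.3], [0, 0, 0]], [1, [0, -1, 0], [0, 0, 0]], [1, [0, -1, 0.2], [0, 0, 0]], [1, [0, -1, 0.4], [0, 0, 0]], [1, [0, -1, 0.5], [0, 0, 0]], [1, [0, -1, 0.5], [0, 0, 0]]])

```text
clock: 5.73
tool_pos: [0.4732, -0.0614, 0.1116]
orientation: [[0.064, 0.998, -0.0], [0.998, -0.064, 0.0], [0.0, -0.001, -1.0]]
ft_force: [-0.4, -0.2, 0.5]
opening: 0.0001
grasp_force: 0.0
```

Request:
step_arm(targets=[[1, [0, 0, 0.1], [0, 0, 0]], [1, [0, 0, 0.2], [0, 0, 0]], [1, [0, 0, 0.3], [0, 0, 0]], [1, [0, 0, 0.4], [0, 0, 0]], [1, [0, 0, 0.5], [0, 0, 0]], [1, [0, 0, 0.6], [0, 0, 0]], [1, [0, 0, 0.6], [0, 0, 0]], [1, [0, 0, 0.6], [0, 0, 0]]])

```text
clock: 6.4
tool_pos: [0.4734, -0.0615, 0.1059]
orientation: [[0.064, 0.998, 0.0], [0.998, -0.064, -0.0], [-0.0, 0.0, -1.0]]
ft_force: [-0.1, -0.2, 0.4]
opening: 0.0001
grasp_force: 0.0
```

```bash
cat >> h.py <<'E'
def lid():
  for n in ('side','scene'):
    img,d,P=cloud(n)
    h=cv2.cvtColor(img,cv2.COLOR_BGR2HSV);m=((h[...,0]<6)|(h[...,0]>174))&(h[...,1]>130)&(P[...,2]>.1)&(P[...,0]>.4)
    Q=P[m];q=np.stack([Q@U,Q@V,Q[:,2]],1)
    q=q[(q[:,1]>-.15)&(q[:,1]<.08)&(q[:,0]>.475)&(q[:,0]<.60)]
    A=np.c_[q[:,:2],np.ones(len(q))];e=np.ones(len(q),bool)
    for _ in range(4): s=np.linalg.lstsq(A[e],q[e,2],rcond=None)[0];e=abs(A@s-q[:,2])<.005
    print(n,'slope u,v %.3f %.3f'%(s[0],s[1]),'z at .48 %.4f at hinge %.4f'%(s@[.48,-.033,1],s@[.611,-.033,1]),e.sum())
  return img
E
python3 -c "
from h import *
rel([]);lid()"
```

```text
now uvz cm [47.62 -3.33 10.59] F [-0.09 -0.22  0.39] t 6.4 open 0.00013213139474555383 0.0
turn [ 0.01  0.01 -0.25]
side slope u,v -0.083 0.003 z at .48 0.1303 at hinge 0.1194 1183
scene slope u,v -0.088 0.000 z at .48 0.1318 at hinge 0.1203 1171
```

Request:
step_arm(targets=[[1, [0, 0, 0.1], [0, 0, 0]], [1, [0, 0, 0.2], [0, 0, 0]], [1, [0, 0, 0.3], [0, 0, 0]], [1, [0, 0, 0.4], [0, 0, 0]], [1, [0, 0, 0.5], [0, 0, 0]], [1, [0, 0, 0.6], [0, 0, 0]], [1, [0, 0, 0.6], [0, 0, 0]], [1, [0, 0, 0.6], [0, 0, 0]]])

```text
clock: 7.17
tool_pos: [0.4727, -0.0615, 0.1017]
orientation: [[0.064, 0.998, -0.002], [0.998, -0.064, -0.001], [-0.001, -0.002, -1.0]]
ft_force: [-6.6, 1.2, 15.7]
opening: 0.0001
grasp_force: 7.9
```

Request:
step_arm(targets=[[1, [0, 0, 0.1], [0, 0, 0]], [1, [0, 0, 0.1], [0, 0, 0]], [1, [0, 0, 0.2], [0, 0, 0]], [1, [0, 0, 0.2], [0, 0, 0]], [1, [0, 0, 0.3], [0, 0, 0]], [1, [0, 0, 0.3], [0, 0, 0]], [1, [0, 0, 0.3], [0, 0, 0]], [1, [0, 0, 0.3], [0, 0, 0]]])

```text
clock: 7.83
tool_pos: [0.4724, -0.0614, 0.0976]
orientation: [[0.064, 0.998, -0.002], [0.998, -0.064, -0.001], [-0.001, -0.002, -1.0]]
ft_force: [-3.5, 0.8, 8.6]
opening: -0.0
grasp_force: 3.9
```

Request:
step_arm(targets=[[1, [0, 0, 0.1], [0, 0, 0]], [1, [0, 0, 0.1], [0, 0, 0]], [1, [0, 0, 0.2], [0, 0, 0]], [1, [0, 0, 0.2], [0, 0, 0]], [1, [0, 0, 0.2], [0, 0, 0]], [1, [0, 0, 0.2], [0, 0, 0]], [1, [0, 0, 0.2], [0, 0, 0]], [1, [0, 0, 0.2], [0, 0, 0]]])

```text
clock: 8.5
tool_pos: [0.4734, -0.0615, 0.095]
orientation: [[0.064, 0.998, 0.0], [0.998, -0.064, -0.0], [-0.0, 0.0, -1.0]]
ft_force: [0.2, -0.1, 0.7]
opening: -0.0001
grasp_force: 0.0
```

```bash
python3 -c "
from h import *
rel([]);lid()"
```

```text
now uvz cm [47.62 -3.33  9.5 ] F [ 0.18 -0.08  0.69] t 8.5 open -0.0001197258241117957 0.0
turn [ 0.01  0.   -0.25]
side slope u,v -0.001 0.002 z at .48 0.1195 at hinge 0.1194 1203
scene slope u,v 0.001 0.002 z at .48 0.1202 at hinge 0.1203 1071
```

Request:
step_arm(targets=[[1, [0, 0, 0.1], [0, 0, 0]], [1, [0, 0, 0.2], [0, 0, 0]], [1, [0, 0, 0.3], [0, 0, 0]], [1, [0, 0, 0.4], [0, 0, 0]], [1, [0, 0, 0.4], [0, 0, 0]], [1, [0, 0, 0.4], [0, 0, 0]], [1, [0, 0, 0.4], [0, 0, 0]], [1, [0, 0, 0.4], [0, 0, 0]]])

```text
clock: 9.27
tool_pos: [0.4735, -0.0615, 0.0934]
orientation: [[0.064, 0.998, -0.0], [0.998, -0.064, -0.002], [-0.002, -0.0, -1.0]]
ft_force: [-6.5, -0.1, 20.0]
opening: 0.0
grasp_force: 10.0
```

Request:
step_arm(targets=[[1, [0, 0, -2], [0, 0, 0]], [1, [0, 0, -5], [0, 0, 0]], [1, [0, 0, -8], [0, 0, 0]], [-1, [0, 0, -11], [0, 0, 0]], [-1, [0, 2, -12], [0, 0, 0]], [-1, [0, 4, -12], [0, 0, 0]], [-1, [0, 6, -12], [0, 0, 0]], [-1, [0, 6, -12], [0, 0, 0]]])

```text
clock: 9.93
tool_pos: [0.5365, -0.0654, 0.2113]
orientation: [[0.064, 0.998, 0.004], [0.998, -0.064, 0.001], [0.001, 0.003, -1.0]]
ft_force: [-0.1, -0.1, 1.2]
opening: 0.0605
grasp_force: 0.0
```

Request:
step_arm(targets=[[-1, [0, 0, 0], [0, 0, 0]], [-1, [0, 0, 0], [0, 0, 0]], [-1, [0, 0, 0], [0, 0, 0]], [-1, [0, 0, 0], [0, 0, 0]], [-1, [0, 0, 0], [0, 0, 0]], [-1, [0, 0, 0], [0, 0, 0]], [-1, [0, 0, 0], [0, 0, 0]], [-1, [0, 0, 0], [0, 0, 0]]])

```text
clock: 10.6
tool_pos: [0.5331, -0.0653, 0.2111]
orientation: [[0.064, 0.998, 0.0], [0.998, -0.064, -0.0], [-0.0, 0.0, -1.0]]
ft_force: [0.3, 0.1, -0.2]
opening: 0.0853
grasp_force: 0.0
```

```bash
python3 -c "
from h import *
rel([]);lid()
o=[]
for n in ('side','scene'):
  img,d,P=cloud(n); q=np.stack([P@U,P@V,P[...,2]],-1)
  m=(abs(q[...,0]-.536)<.03)&(abs(q[...,1]+.033)<.075)&(q[...,2]>.135)&(q[...,2]<.175)&(img.max(2)<75)
  h=q[m];print(n,'handle n',len(h),h.min(0)*100,h.max(0)*100,h.mean(0)*100); t=h[h[:,2]>.158];print(len(t),t.mean(0)*100)
  g=(abs(q[...,0]-.536)<.08)&(abs(q[...,1]+.033)<.05)&(q[...,2]>.18)&(q[...,2]<.5); G=q[g]
  for side in (-1,1):
    k=G[(side*(G[:,0]-.536)>.02)]
    if len(k): print('finger',side,'lowest z',np.sort(k[:,2])[:6]*100,'u,v of low',k[k[:,2]<k[:,2].min()+.015].mean(0)*100,len(k))
  a,b=(slice(60,240),slice(230,450)) if n=='side' else (slice(90,270),slice(180,400))
  o.append(cv2.resize(img[a,b],None,fx=1.8,fy=1.8))
cv2.imwrite('pics/h4.png',np.hstack(o))
"
```

```text
now uvz cm [53.6  -3.36 21.11] F [ 0.33  0.11 -0.23] t 10.6 open 0.08533062581158063 0.0
turn [ 0.01  0.01 -0.25]
side slope u,v -0.004 0.002 z at .48 0.1197 at hinge 0.1192 1374
scene slope u,v -0.004 0.001 z at .48 0.1206 at hinge 0.1201 1079
side handle n 124 [52.54 -8.07 13.63] [54.25  3.18 16.91] [53.39 -1.03 16.09]
98 [53.37 -2.01 16.46]
finger -1 lowest z [25.23 25.31 25.61 25.65 25.81 25.83] u,v of low [48.58 -2.47 26.08] 733
finger 1 lowest z [25.06 25.15 25.22 25.36 25.54 25.59] u,v of low [58.09 -2.79 25.78] 551
scene handle n 188 [52.79 -9.65 13.52] [55.48  2.56 17.23] [54.25 -3.7  15.82]
118 [54.25 -3.46 16.36]
finger -1 lowest z [25.23 25.32 25.34 25.34 25.44 25.44] u,v of low [49.27 -3.62 25.85] 82
finger 1 lowest z [24.78 24.99 25.23 25.29 25.53 25.67] u,v of low [58.64 -3.64 25.71] 1018
```

View pics/h4.png

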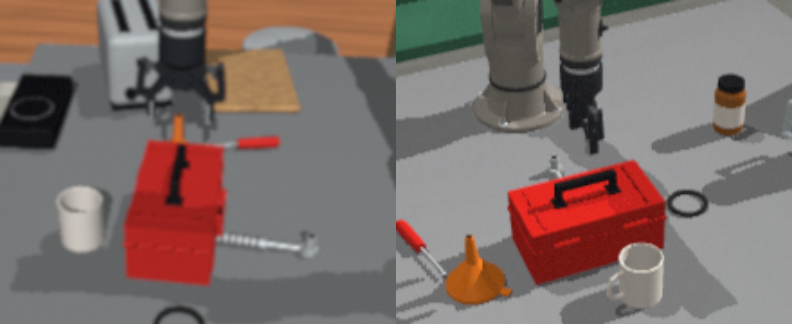

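The lid stays shut at slope 0 after release. The open fingertips show at (150–215,120) in the side crop, at z≈0.251 with the TCP reading 0.211. The real tips are therefore about 26 mm behind the reported TCP when shut, so I aim for a reported TCP of z≈0.108.

Request:
step_arm(targets=[[-1, [0, 0.2, 2], [0, 0, 0]], [-1, [0, 0.2, 4], [0, 0, 0]], [-1, [0, 0.2, 6], [0, 0, 0]], [-1, [0, 0.2, 7.5], [0, 0, 0]], [-1, [0, 0.2, 9], [0, 0, 0]], [-1, [0, 0.2, 10], [0, 0, 0]], [-1, [0, 0.2, 10.3], [0, 0, 0]], [-1, [0, 0.2, 10.3], [0, 0, 0]]])

```text
clock: 11.47
tool_pos: [0.5347, -0.0654, 0.1074]
orientation: [[0.064, 0.998, -0.001], [0.998, -0.064, 0.0], [0.0, -0.001, -1.0]]
ft_force: [-0.8, -0.6, 1.1]
opening: 0.0856
grasp_force: 0.0
```

Request:
step_arm(targets=[[0, [0, 0, 0], [0, 0, 0]], [0.4, [0, 0, 0], [0, 0, 0]], [0.6, [0, 0, 0], [0, 0, 0]], [0.8, [0, 0, 0], [0, 0, 0]], [1, [0, 0, 0], [0, 0, 0]], [1, [0, 0, 0], [0, 0, 0]], [1, [0, 0, 0], [0, 0, 0]], [1, [0, 0, 0], [0, 0, 0]]], newtons=60)

```text
clock: 12.13
tool_pos: [0.5339, -0.0654, 0.1082]
orientation: [[0.063, 0.998, -0.003], [0.998, -0.063, -0.001], [-0.001, -0.003, -1.0]]
ft_force: [-5.2, -0.1, 5.4]
opening: 0.0172
grasp_force: 59.8
```

```bash
python3 -c "
from h import *
rel([]);lid()"
```

```text
now uvz cm [53.68 -3.36 10.82] F [-5.19 -0.12  5.45] t 12.1333 open 0.017247297792617147 59.80094611644745
turn [-0.15  0.04 -0.23]
side slope u,v -0.004 0.005 z at .48 0.1198 at hinge 0.1193 1170
scene slope u,v -0.010 0.001 z at .48 0.1214 at hinge 0.1201 1038
```

Request:
step_arm(targets=[[1, [0, 0, 0], [0, 0, 0]], [1, [0, 0, -0.3], [0, 0, 0]], [1, [0, 0, -0.8], [0, 0, 0]], [1, [0, 0, -1.4], [0, 0, 0]], [1, [0, 0, -2.1], [0, 0, 0]], [1, [0, 0, -2.8], [0, 0, 0]], [1, [0, 0, -3.4], [0, 0, 0]], [1, [0, 0, -3.8], [0, 0, 0]]], newtons=90)

```text
clock: 12.9
tool_pos: [0.5358, -0.0654, 0.1471]
orientation: [[0.064, 0.998, 0.002], [0.998, -0.064, -0.0], [-0.0, 0.002, -1.0]]
ft_force: [0.4, -0.7, -7.3]
opening: 0.0167
grasp_force: 89.0
```

```bash
python3 -c "
from h import *
rel([]);lid()"
```

```text
now uvz cm [53.87 -3.35 14.71] F [ 0.37 -0.67 -7.26] t 12.9 open 0.0166973985957884 88.9708936214447
turn [ 0.09  0.01 -0.25]
side slope u,v -0.004 0.005 z at .48 0.1586 at hinge 0.1581 1194
scene slope u,v -0.006 -0.000 z at .48 0.1603 at hinge 0.1594 1079
```

Lifted level by 3.9 cm with the latch holding; the load is 7.3 N. I'll continue to about 12 cm.

Request:
step_arm(targets=[[1, [0, 0, -0.7], [0, 0, 0]], [1, [0, 0, -1.6], [0, 0, 0]], [1, [0, 0, -2.6], [0, 0, 0]], [1, [0, 0, -3.6], [0, 0, 0]], [1, [0, 0, -4.6], [0, 0, 0]], [1, [0, 0, -5.6], [0, 0, 0]], [1, [0, 0, -6.5], [0, 0, 0]], [1, [0, 0, -7.2], [0, 0, 0]]])

```text
clock: 13.67
tool_pos: [0.5356, -0.0654, 0.2195]
orientation: [[0.064, 0.998, 0.001], [0.998, -0.064, -0.0], [-0.0, 0.001, -1.0]]
ft_force: [-0.4, 0.1, -7.8]
opening: 0.0167
grasp_force: 89.0
```

Request:
step_arm(targets=[[1, [0, 0, -0.4], [0, 0, 0]], [1, [0, 0, -0.7], [0, 0, 0]], [1, [0, 0, -0.9], [0, 0, 0]], [1, [0, 0, -1], [0, 0, 0]], [1, [0, 0, -1], [0, 0, 0]], [1, [0, 0, -1], [0, 0, 0]], [1, [0, 0, -1], [0, 0, 0]], [1, [0, 0, -1], [0, 0, 0]]])

```text
clock: 14.33
tool_pos: [0.5349, -0.0654, 0.2276]
orientation: [[0.064, 0.998, -0.001], [0.998, -0.064, 0.0], [-0.0, -0.001, -1.0]]
ft_force: [-0.2, -0.1, -7.2]
opening: 0.0166
grasp_force: 89.0
```

```bash
python3 -c "
from h import *
rel([]);lid()
o=[]
for n in ('side','scene'):
  img,d,P=cloud(n)
  a,b=(slice(60,240),slice(230,450)) if n=='side' else (slice(90,270),slice(180,400))
  o.append(cv2.resize(img[a,b],None,fx=1.8,fy=1.8))
cv2.imwrite('pics/h5.png',np.hstack(o))"
```

```text
now uvz cm [53.79 -3.36 22.76] F [-0.2  -0.07 -7.24] t 14.3333 open 0.016564932607775588 88.98167252540588
turn [-0.04  0.   -0.25]
side slope u,v -0.007 0.004 z at .48 0.2393 at hinge 0.2384 1251
scene slope u,v -0.006 -0.001 z at .48 0.2401 at hinge 0.2394 1091
```

View pics/h5.png

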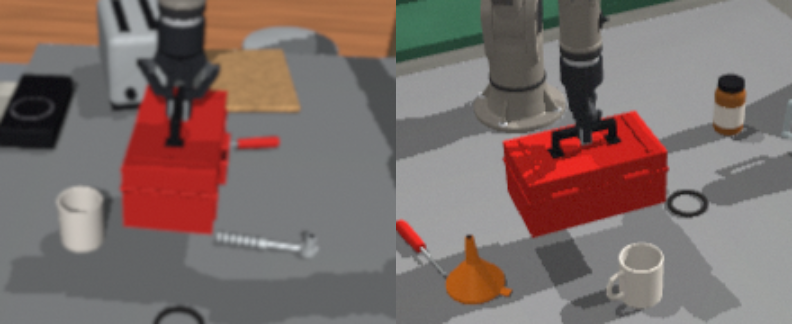

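The toolbox hangs level and shut from the gripper, at (175,160) in the side crop and (585,170) in the scene crop. It has risen 11.9 cm, and the mug, funnel, ring and wrench have not moved.

```bash
python3 -c "
from workcell import bot
print(bot.close_job())"
```

```text
the job is handed in; nothing more can be done
None
```

The toolbox lid is latched shut, and the gripper is holding the box by its handle, level and about 12 cm above the counter; the job was handed in at about 14.5 s.

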